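Reset a syringe tray's locking divider and load the long syringe

ROBOT

A 6-joint arm with a two-finger parallel gripper is mounted at the origin on the work surface. World frame = base frame: x ahead of the robot, y to its left, z up, the work surface at z = 0. Lengths are in m, angles in rad, forces in N, time in s.
With the tool pointing down it reaches from about 0.3 to 0.775 m from the base axis. Payload 14.6 kg.
Tool frame: the origin (TCP) lies at the very end of the fingers, on their centre line; the grasp point (between the pads) lies 19 mm behind it; z points along the fingers, y is the direction in which the jaws open and shut (so a half turn about z gives the same grasp; the last joint's range is limited). The gripper opens to 94 mm and grips with 3 to 60 N. Pads are 16 mm wide; open, the fingers measure 119 mm over their backs; the gripper's body (75 mm by 177 mm) begins 78 mm behind the grasp point.
Start: joints at [-1.222, 0.3, 1.521, -0, 1.321, -0.067], TCP at [0.222, -0.503, 0.205] pointing down, gripper open.
Joint ranges: [-3.03, 3.03], [-0.79, 2.21], [0.23, 2.52], [-1.04, 4.18], [0, 3.07], [-2.55, 2.55]. Speed limits (rad/s): [2.22, 2.22, 2.57, 3.14, 3.14, 3.14].

INTERFACE

Orientations are given as a unit quaternion [x, y, z, w].
In Python, from bench import env gives the robot as it stands.
- The arm moves only by the tool carry_out, never from a script. Its argument "moves" is text: rows parted by semicolons, each of 7 numbers parted by spaces: the finger opening in m, from 0 to 0.094, then the shift along the world's x, y, z in m, then the turn, a rotation vector about the world's x, y, z in rad. In form: jaw dx dy dz wx wy wz; .... A call has 1 to 5 rows; each row is the pose to reach, as a shift and turn from the pose commanded when the call began; what a row does not reach only later rows make up. A row lasts 1/8 s, in which the tool goes at most 62.5 mm and 10.7 degrees, less where a joint would pass 70% of its speed; a pose out of reach is approached as far as the arm can. A call with a gripper value outside its range is refused whole. The fingers move at their own pace and stop on an object; "squeeze" is the grip in N (left out, the last holds). Time passes only in rows, so rows that repeat a pose let the fingers close. It gives the time, the measured TCP pose, the force and the opening at its end, in the units of the state.
- env.get_obs(): the state, without advancing time (a new reading comes with each control period).
- env.capture(name): name is "side" or "top" or "wrist"; returns (picture, depth): 400x640x3 uint8, red, green, blue; 400x640 float32, m along the optical axis (not along the pixel's ray), 0 where there is no reading.
- env.camera_info(name): a dict with "camera_matrix" (3x3 intrinsics, pixels), "origin" and "rotation" of the camera in the world. Camera axes: x right, y down, z forward; pixel columns grow to the right and rows downward; lengths in m; the calibration is good to about 2 mm. A picture is of the moment at which its call begins: read the wrist's pose just before it. camera_info takes no time and is no camera call; for the wrist camera it gives the pose at the moment of the call.
- env.close_job(): hands the job in, once; it reports no verdict.
Trained networks look in the newest picture that a camera, given by its name, has taken for a name from the list of things; names that differ only in an ending like _2 or _b are one class to them, and where a whole thing is asked for, a point or a joint stands for the part that bears it (a point fixed in the world has none). Each returns a list of dicts, best first, with "p" (0 to 1); they miss things now and then, are a little off and sometimes report something else, mostly with a low value. They report only what shows in the picture. A call takes as long as a camera call.
- env.spot_in(query, camera): "at" ([x, y, z] in m, in the coordinates of the camera as it stood for that picture, good to about 4 mm: the middle of the surface that is visible of it).
- env.silhouettes(query, camera): "region" (400x640 bool, what is visible of it).
The state is a dict: "t": time; "q": joint angles; "dq": joint speeds; "joint_torque": joint torques, N m; "tcp_pos": TCP position; "eef_rot": TCP orientation; "ft_force": force on the tool from outside, world axes, zero at the start; "moment": the same for the moment, N m; "finger_gap": finger opening in m.
Only numpy, scipy, OpenCV 4.12 (cv2) and the standard library are available. Lean on these libraries where they do the work, as an engineer would, in place of code of your own. Each camera call takes 0.05 s, during which the arm holds its last target.

TASK

The blue divider in the syringe tray leaves the left compartment too short for the long syringe with the green plunger. Pull the divider's red sprung handle out to its stop to free the pin, slide the divider to the right until the long syringe will fit on the left while the short syringes on the right keep their room undisturbed, and let the pin spring fully home in a rail hole. Then lay the long syringe down, without dropping it, flat and lengthwise in the left compartment, and leave everything else as it was.

Things in the scene. Friction and masses are not known exactly. Their poses are not given: they have to be found in the camera images.
- tray: Open metal tray fixed to the bench, inside 150 (x) by 320 (y) mm, 29 deep; walls and floor 3 mm, rim 32 mm above the bench. Origin: centre of its underside, on the bench. Tray x points across it away from the robot, y along it to the robot's left, z up. Left compartment: between divider and +y end; right one: between divider and -y end.
- rail_hole (a point): Centre of the hole at tray y = 0, on the front face (tray x = -90 mm, 21 mm up) of the dark steel index rail that runs along the tray's front wall, outside: 12 mm thick, top 30 mm above the bench. Fifteen 6 mm holes every 10 mm from tray y = -60 to 80 mm, each with a white tick on the rail's top.
- divider (a joint): Tray y (m) of the blue cross divider's middle plane, -0.066 to 0.086, growing to the left. At u mm the left compartment is 157 - u mm long, the right one 157 + u. Its 40 mm wide steel bracket straps over the front rim (top 38 mm above the bench) and carries the catch. With the pin out it slides with about 1 N of friction. It starts locked in one of the holes from 0 to 60 mm.
- divider_mid (a point): Middle of the divider's top edge, at tray x = 0, 33 mm above the bench; axes parallel to the tray's.
- catch (a joint): How far (m) the red handle with its 5 mm pin is pulled out along tray -x: 0 = pin home in a hole, 0.016 = stop. A spring pulls it home, 5 N at 0 to 9 N at the stop. The divider is locked below about 0.007, free above 0.010. Let go between holes, the round-nosed pin normally slips into the nearer one; a reading that stays above 0.003 means it stands on the metal between holes: nudge sideways.
- pull_bar (a point): Middle of the front bar of the red D-shaped handle. The D lies level, 21 mm above the bench, 8.4 mm round bar; front bar 69 mm long, along tray y. Its opening, from the front bar towards the tray, is 46 (x) by 60 (y) mm, clear above and below: closed fingers can reach down into it and hook bar or side legs. At catch = 0 it is at tray x = -178 mm, at the divider's y; moves with both joints.
- long_syringe: Capped syringe 165 mm long, clear barrel 21 mm across, green plunger, orange cap, 45 g, loose on the bench left of the tray. Origin: underside at mid-length, axis 10.5 mm above; x runs along it to the cap. Barrel x = -28 to 64 mm (grip there, balances near 10), flat-sided flange 38 wide, 21 high at x = -30, so it does not roll; rod and 21 mm thumb disc to -82.5, 8 mm cap to 82.5.
- long_syringe_nozzle (a point): Cap end of the long syringe, on its axis.
- long_syringe_thumb (a point): Thumb-disc end of the long syringe, on its axis.
- short_a: Short syringe, 105 mm long, barrel 13 mm across, white plunger, blue cap, lying lengthwise (along tray y) in the right compartment, its left end at about tray y = -47 mm. Origin: underside at mid-length. To be left where it is.
- short_b: Second short syringe, same as short_a, beside it in the right compartment. To be left where it is.
- saline_jar: Amber jar with white lid, 54 mm across, 85 mm tall, bystander on the bench. Origin: centre of underside.
- dish: Closed clear culture dish, 62 mm across, 16 mm high, bystander on the bench. Origin: centre of underside.
- marker: Blue marker pen with white cap, 121 mm long, 13 mm thick, bystander on the bench. Origin: underside near mid-length, x along it.

How it is judged:
On the way, in this order (a step that is already met when the one before it is completed fails the run):
1. the red handle has been pulled out to its stop (value of joint catch above 0.0145 m), for 0.1 s.
2. the divider is locked at a hole from -10 to -50 mm, where both lengths of syringe have room, the pin fully home (value of joint divider between -0.053 and -0.007 m and value of joint catch below 0.003 m), for 0.2 s.
At the end, for the whole second after the job is handed in: Divider at a hole from -10 to -50 mm, pin home (within 3 mm); long syringe at rest on the left compartment's floor, flat (ends within 5.5 mm of resting height), lengthwise (within 14 degrees, either way round); short syringes within 12 mm and bystanders within 20 mm of where they were (all of step 2 and z of each of long_syringe_nozzle, long_syringe_thumb in the frame of tray below 0.019 m and y of each of long_syringe_nozzle, long_syringe_thumb in the frame of tray below 0.162 m and y of each of long_syringe_nozzle, long_syringe_thumb in the frame of divider_mid above 0 m and x of long_syringe in the frame of tray between -0.075 and 0.075 m and angle between the x axis of long_syringe and the y axis of tray, either way round below 0.25 rad and linear speed of long_syringe below 0.02 m/s and distance of each of short_a, short_b from where it was at the start of the episode below 0.012 m and distance of each of saline_jar, dish, marker from where it was at the start of the episode below 0.02 m); the robot touches nothing.
It fails at once if a short syringe is shifted by more than 12 mm (distance of any of short_a, short_b from where it was at the start of the episode above 0.012 m).
It fails at once if the jar, dish or marker is shifted by more than 20 mm (distance of any of saline_jar, dish, marker from where it was at the start of the episode above 0.02 m).
It fails at once if the long syringe is dropped into the tray (faster than 0.6 m/s, over the tray, less than 50 mm above its resting height) (z of long_syringe in the frame of tray below 0.053 m and x of long_syringe in the frame of tray between -0.075 and 0.075 m and y of long_syringe in the frame of tray between -0.16 and 0.16 m and linear speed of long_syringe above 0.6 m/s).
It also fails if it takes over 66 s, if anything falls off the work surface, if the arm or the gripper's body presses on something with over 40 N, if the wrist force passes 120 N, or if a joint passes its speed limit or range.

## Working session

There is one attempt and no reset: what is moved stays moved. The work goes in short steps, Python scripts to look and compute and a tool call to move; the robot and the scene stay as the last step left them, time stands still between calls to the robot, and variables do not carry over. Pictures are saved under pics/ and viewed, and the job is handed in when it is done.

Besides the shell and the picture viewer there is one more tool, called after "Emit:" as name(argument=value, ...) on one line, values as JSON. carry_out: Moves the arm, as the interface text tells. Its arguments: {"type":"object","properties":{"moves":{"type":"string"},"squeeze":{"type":"number"}},"required":["moves"]}

```bash
mkdir -p pics; ls; python3 - <<'E'
from bench import env
import cv2,numpy as np
for n in ["top","side"]:
    p,d=env.capture(n); cv2.imwrite(f"pics/{n}0.png",p[:,:,::-1]); np.save(f"pics/{n}0d.npy",d)
    ci=env.camera_info(n); print(n,np.round(ci["camera_matrix"],1).tolist(),np.round(ci["origin"],3),np.round(ci["rotation"],3).tolist())
    R=np.array(ci["rotation"]);o=np.array(ci["origin"])
    for q in ["tray","divider","pull_bar","long_syringe","short_a","saline_jar","dish","marker"]:
        if n=="side" and q in("tray","short_a"): continue
        for r in env.spot_in(q,n)[:2]: print(q,round(r["p"],2),np.round(R@np.array(r["at"])+o,3))
s=env.get_obs();print(s)
E
```

```text
pics
top [[468.9, 0.0, 315.0], [0.0, 468.9, 204.9], [0.0, 0.0, 1.0]] [ 0.418 -0.002  1.252] [-0.702, 0.711, -0.04, 0.031]Traceback (most recent call last):
  File "<stdin>", line 9, in <module>
ValueError: matmul: Input operand 1 has a mismatch in its core dimension 0, with gufunc signature (n?,k),(k,m?)->(n?,m?) (size 3 is different from 4)
```

```bash
cat > h.py <<'E'
from bench import env
import cv2,numpy as np
from scipy.spatial.transform import Rotation as Ro
def cam(n):
    ci=env.camera_info(n); return np.array(ci["camera_matrix"]),np.array(ci["origin"]),Ro.from_quat(ci["rotation"]).as_matrix()
def onplane(c,u,v,z):
    K,o,R=c; r=R@np.linalg.inv(K)@np.array([u,v,1.]); return o+r*(z-o[2])/r[2]
def proj(c,P):
    K,o,R=c; q=K@(R.T@(np.array(P)-o)); return q[:2]/q[2]
def cloud(c,d):
    K,o,R=c; v,u=np.indices(d.shape); X=np.stack([(u-K[0,2])/K[0,0]*d,(v-K[1,2])/K[1,1]*d,d],-1); return X@R.T+o
def shot(n,name):
    c=cam(n);p,d=env.capture(n);cv2.imwrite(f"pics/{name}.png",p[:,:,::-1]);np.save(f"pics/{name}d.npy",d);return c,p,d
E
python3 - <<'E'
from h import *
for n in ["top","side"]:
    c,p,d=shot(n,n+"0"); K,o,R=c
    for q in ["tray","divider","pull_bar","long_syringe","short_a","saline_jar","dish","marker"]:
        if n=="side" and q!="pull_bar" and q!="divider": continue
        for r in env.spot_in(q,n)[:2]: print(n,q,round(r["p"],2),np.round(R@np.array(r["at"])+o,3))
s=env.get_obs();print(s["t"],s["tcp_pos"],s["eef_rot"],s["ft_force"])
E
```

```text
top tray 0.94 [ 0.61  -0.035  0.001]
top divider 0.75 [ 0.519 -0.017  0.035]
top pull_bar 0.69 [ 0.458 -0.011  0.022]
top pull_bar 0.17 [0.414 0.171 0.008]
top long_syringe 0.68 [0.518 0.338 0.018]
top short_a 0.56 [ 0.638 -0.153  0.015]
top short_a 0.55 [ 0.584 -0.15   0.014]
top saline_jar 0.57 [ 0.654 -0.389  0.083]
top dish 0.82 [ 0.392 -0.303  0.012]
top marker 0.6 [0.415 0.173 0.009]
side divider 0.79 [ 0.553 -0.015  0.024]
side pull_bar 0.87 [ 0.461 -0.018  0.024]
0.7 [ 0.22216301 -0.50312366  0.2054498 ] [9.78467456e-01 2.06401159e-01 1.30255645e-05 4.61835444e-06] [ 0.27786111 -0.65577212 -0.15053989]
```

View pics/top0.png

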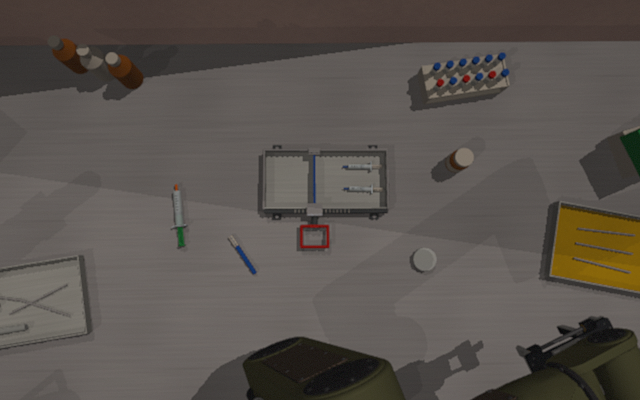

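View pics/side0.png

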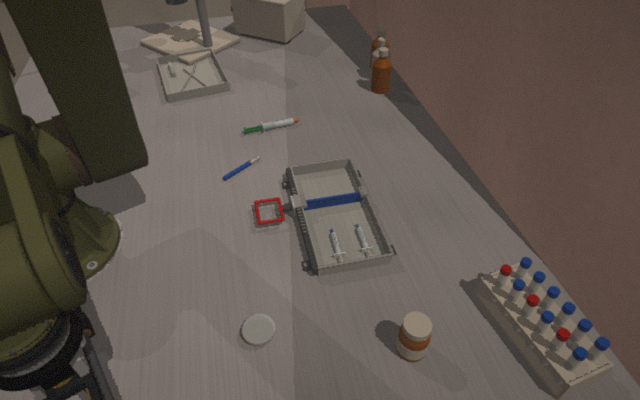

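```bash
python3 - <<'E'
from h import *
p=cv2.imread("pics/top0.png")
cv2.imwrite("pics/z1.png",cv2.resize(p[140:260,255:395],None,fx=5,fy=5,interpolation=cv2.INTER_CUBIC))
cv2.imwrite("pics/z2.png",cv2.resize(p[175:285,150:280],None,fx=5,fy=5,interpolation=cv2.INTER_CUBIC))
d=np.load("pics/top0d.npy");c=cam("top");X=cloud(c,d)
m=(X[...,2]>.026)&(X[...,2]<.045)&(X[...,0]>.42)&(X[...,0]<.75)&(abs(X[...,1])<.25)
P=X[m];r=cv2.minAreaRect(P[P[:,0]>.5][:,:2].astype(np.float32));print(r, m.sum())
red=(p[...,2]>110)&(p[...,1]<60)&(p[...,0]<60);red[:220]=0;red[260:]=0;red[:,:290]=0;red[:,340:]=0
v,u=np.nonzero(red);print(len(v))
Q=np.array([onplane(c,a,b,.024) for a,b in zip(u,v)]);print(cv2.minAreaRect(Q[:,:2].astype(np.float32)))
hs=cv2.cvtColor(p,cv2.COLOR_BGR2HSV)
bl=(hs[...,0]>100)&(hs[...,0]<130)&(hs[...,1]>100);bl[:145]=0;bl[210:]=0;bl[:,:300]=0;bl[:,325:]=0
v,u=np.nonzero(bl);Q=np.array([onplane(c,a,b,.033) for a,b in zip(u,v)]);print(cv2.minAreaRect(Q[:,:2].astype(np.float32)))
print(d[100:300:50,200:450:50])
E
```

```text
((0.5974249243736267, -0.046958521008491516), (0.3321205973625183, 0.19205471873283386), 89.37187957763672) 1719
156
((0.4603731632232666, -0.01554420217871666), (0.07079926133155823, 0.05744118615984917), 89.25651550292969)
((0.6112565398216248, -0.014828154817223549), (0.0026419872883707285, 0.1249103769659996), 89.22914123535156)
[[1.2854096 1.2792952 1.2915074 1.2974966 1.291217 ]
 [1.265938  1.2685447 1.2398458 1.2438042 1.2840071]
 [1.25945   1.2563651 1.2555162 1.2630422 1.2598269]
 [1.2407527 1.2481875 1.2466639 1.251403  1.244893 ]]
```

View pics/z1.png

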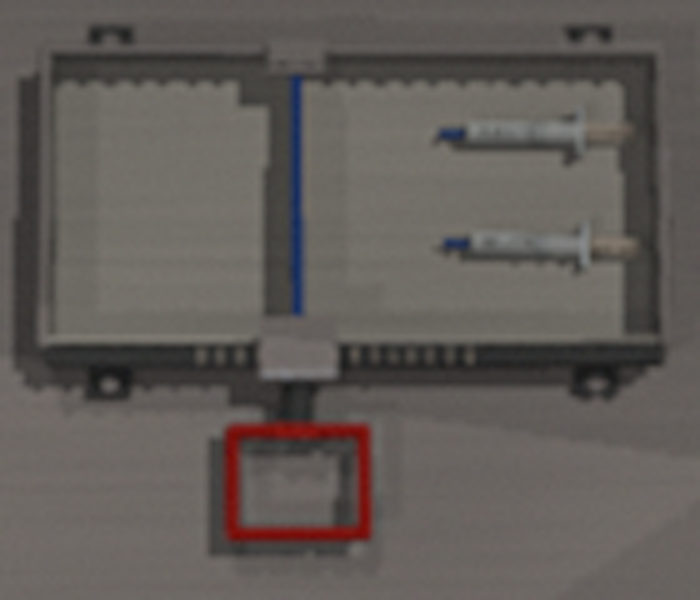

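View pics/z2.png

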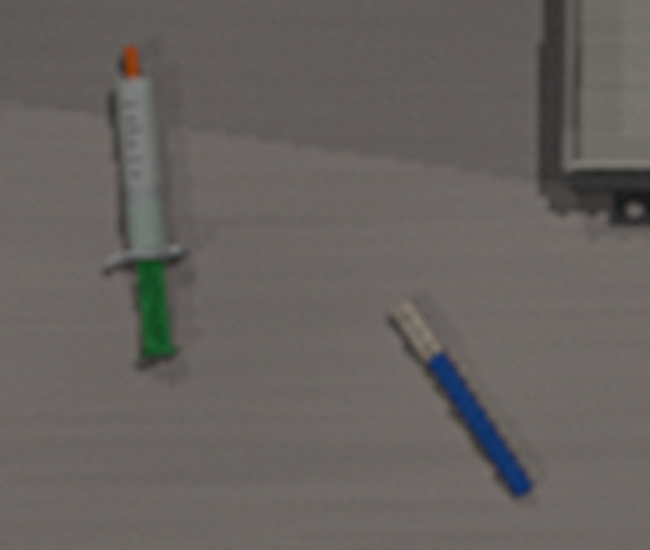

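Emit:
carry_out(moves="0 0.12 0.25 0 0 0 -0.4; 0 0.12 0.25 0 0 0 -0.4; 0 0.12 0.25 0 0 0 -0.4; 0 0.12 0.25 0 0 0 -0.4; 0 0.12 0.25 0 0 0 -0.4", squeeze=20)

```text
t: 1.32
tcp_pos: [0.3429, -0.2509, 0.2058]
eef_rot: [1.0, 0.009, 0.0, 0.0]
ft_force: [0.8, -0.8, -0.3]
finger_gap: 0.0474
```

Emit:
carry_out(moves="0 0.09 0.24 0 0 0 -0.016; 0 0.09 0.24 0 0 0 -0.016; 0 0.09 0.24 0 0 0 -0.016; 0 0.09 0.24 0 0 0 -0.016; 0 0.09 0.24 0 0 0 -0.016")

```text
t: 1.95
tcp_pos: [0.4327, -0.0101, 0.2055]
eef_rot: [1.0, 0.002, 0.0, -0.0]
ft_force: [-0.0, -0.2, 0.0]
finger_gap: 0.0007
```

```bash
python3 - <<'E'
from h import *
s=env.get_obs();print(s["t"],s["tcp_pos"],s["eef_rot"],s["ft_force"],s["q"],s["finger_gap"])
c,p,d=shot("wrist","w1");print(c)
E
```

```text
1.95 [ 0.43270662 -0.01007955  0.20545441] [ 9.99997278e-01  2.32866880e-03  5.98736882e-05 -1.32741872e-04] [-0.00145013 -0.21595365  0.00325698] [-1.08125877e-01  3.51043059e-02  1.83023554e+00  2.89542435e-04
  1.27616306e+00  1.45792904e+00] 0.0006625680308125412
(array([[325.10273769,   0.        , 327.68001446],
       [  0.        , 325.10273769, 202.95090069],
       [  0.        ,   0.        ,   1.        ]]), array([ 0.50087128, -0.01059015,  0.38410033]), array([[ 4.45247172e-03, -9.71785294e-01, -2.35825185e-01],
       [-9.99989912e-01, -4.46670173e-03, -4.73875406e-04],
       [-5.92855612e-04,  2.35824916e-01, -9.71795378e-01]]))
```

View pics/w1.png

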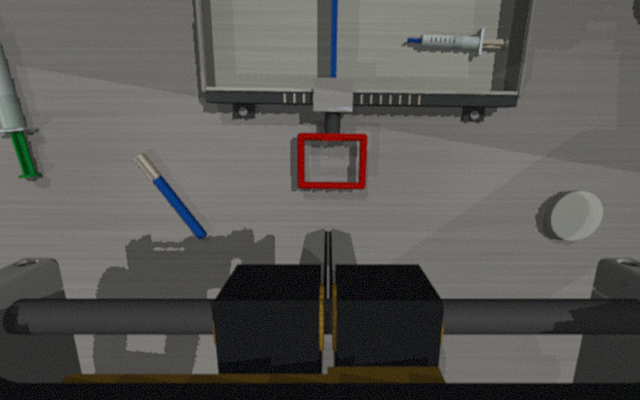

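```bash
python3 - <<'E'
from h import *
p=cv2.imread("pics/w1.png");c=cam("wrist")
red=((p[...,2]>110)&(p[...,1]<60)&(p[...,0]<60)).astype(np.uint8)
v,u=np.nonzero(red);Q=np.array([onplane(c,a,b,.023) for a,b in zip(u,v)]);print(cv2.minAreaRect(Q[:,:2].astype(np.float32)))
print(Q.min(0),Q.max(0))
cv2.imwrite("pics/z3.png",cv2.resize(p[70:200,190:350],None,fx=5,fy=4.5,interpolation=cv2.INTER_CUBIC))
for a,b in [(201,92),(528,95),(333,84),(205,92)]: print(onplane(c,a,b,.032))
E
```

```text
((0.4611172080039978, -0.01648721843957901), (0.07521605491638184, 0.06048395857214928), 89.07917785644531)
[ 0.43048493 -0.05410404  0.023     ] [0.49122451 0.02152903 0.023     ]
[0.53228806 0.11876956 0.032     ]
[ 0.53036036 -0.21811155  0.032     ]
[ 0.54047543 -0.01702207  0.032     ]
[0.53230042 0.11465238 0.032     ]
```

View pics/z3.png

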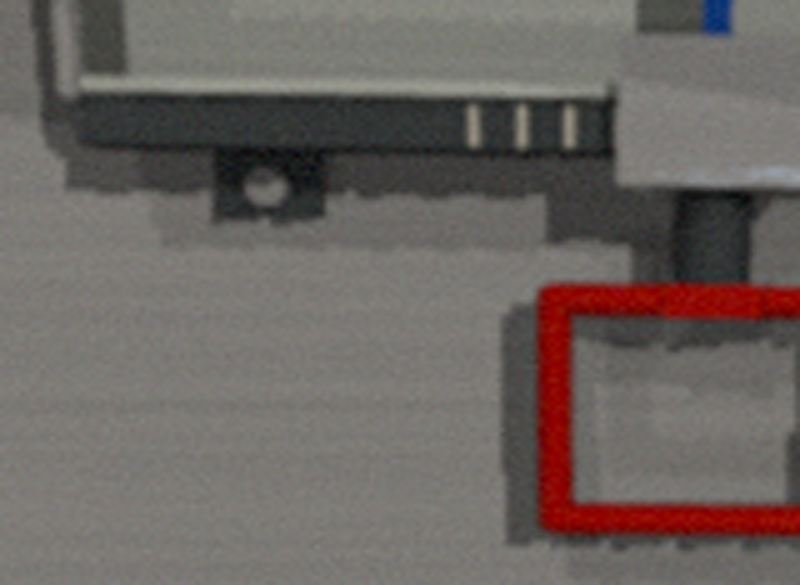

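Emit:
carry_out(moves="0 0.028 -0.014 0 0 0 -0.016; 0 0.028 -0.014 -0.06 0 0 -0.016; 0 0.028 -0.014 -0.12 0 0 -0.016; 0 0.028 -0.014 -0.15 0 0 -0.016; 0 0.028 -0.014 -0.15 0 0 -0.016")

```text
t: 2.62
tcp_pos: [0.4589, -0.0282, 0.0541]
eef_rot: [1.0, -0.009, -0.002, -0.0]
ft_force: [-0.2, 0.5, 1.6]
finger_gap: 0.0005
```

```bash
python3 - <<'E'
from h import *
s=env.get_obs();print(s["t"],s["tcp_pos"],s["ft_force"])
c,p,d=shot("wrist","w2")
c,p,d=shot("side","s2")
cv2.imwrite("pics/s2z.png",cv2.resize(p[100:300,180:400,::-1],None,fx=3,fy=3))
E
```

```text
2.625 [ 0.45885872 -0.02819602  0.05409194] [-0.20654388  0.49373984  1.59839318]
```

View pics/w2.png

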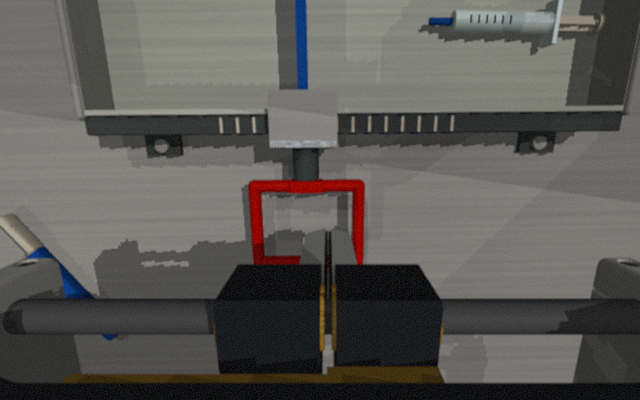

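View pics/s2z.png

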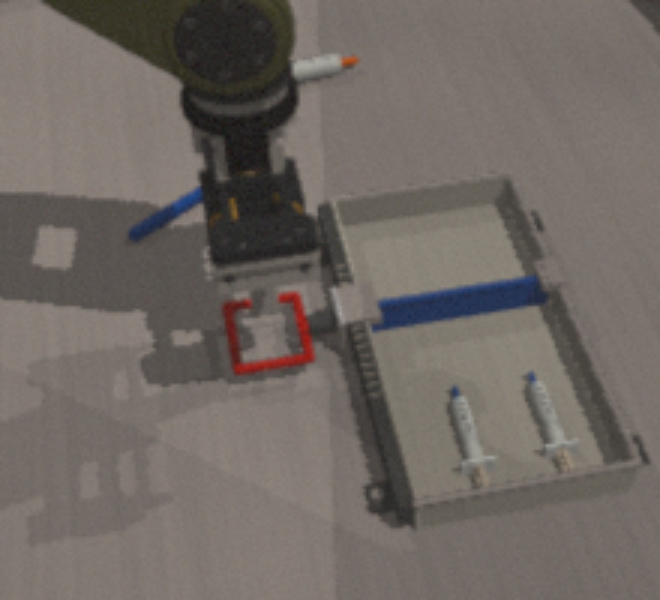

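Emit:
carry_out(moves="0 0.001 0.002 -0.02 0 0 0; 0 0.001 0.002 -0.044 0 0 0; 0 0.001 0.002 -0.044 0 0 0")

```text
t: 3.1
tcp_pos: [0.4612, -0.0254, 0.012]
eef_rot: [1.0, -0.008, -0.0, -0.0]
ft_force: [0.4, 0.6, 0.5]
finger_gap: 0.0008
```

```bash
python3 - <<'E'
from h import *
s=env.get_obs();print(s["t"],s["tcp_pos"],s["ft_force"])
c,p,d=shot("wrist","w3")
E
```

```text
3.1 [ 0.46121038 -0.02542229  0.01198605] [0.36291017 0.60156349 0.50489389]
```

View pics/w3.png

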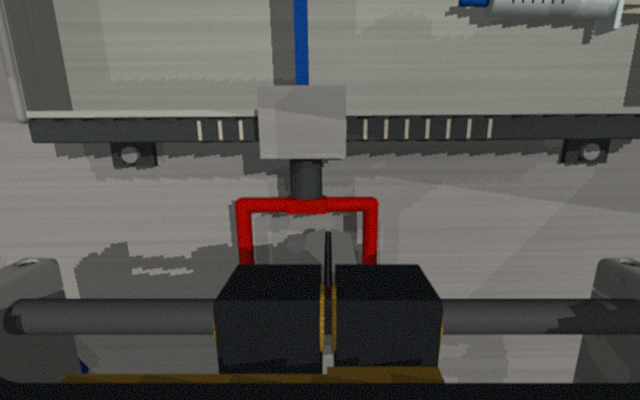

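Emit:
carry_out(moves="0 -0.012 0 0 0 0 0; 0 -0.018 0 0 0 0 0; 0 -0.024 0 0 0 0 0; 0 -0.028 0 0 0 0 0; 0 -0.028 0 0 0 0 0")

```text
t: 3.78
tcp_pos: [0.4344, -0.0253, 0.0127]
eef_rot: [1.0, -0.008, 0.002, 0.0]
ft_force: [8.0, 1.3, -0.8]
finger_gap: 0.0005
```

```bash
python3 - <<'E'
from h import *
s=env.get_obs();print(s["t"],s["tcp_pos"],s["ft_force"])
c,p,d=shot("wrist","w4")
E
```

```text
3.775 [ 0.43444144 -0.02529106  0.01271683] [ 7.96917158  1.33090641 -0.84810485]
```

View pics/w4.png

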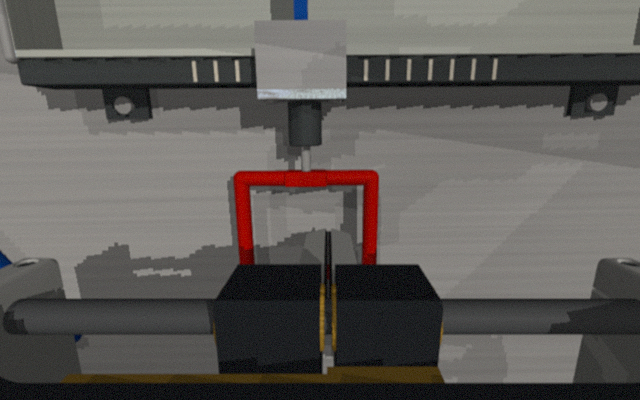

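Emit:
carry_out(moves="0 -0.003 0 0 0 0 0; 0 -0.005 0 0 0 0 0; 0 -0.006 0 0 0 0 0; 0 -0.006 0 0 0 0 0")

```text
t: 4.32
tcp_pos: [0.4307, -0.0255, 0.0132]
eef_rot: [1.0, -0.008, 0.005, 0.0]
ft_force: [20.7, -0.7, -8.3]
finger_gap: 0.0007
```

Emit:
carry_out(moves="0 0.001 -0.015 0 0 0 0; 0 0.001 -0.03 0 0 0 0; 0 0.0005 -0.045 0 0 0 0; 0 0 -0.06 0 0 0 0; 0 0 -0.06 0 0 0 0")

```text
t: 4.95
tcp_pos: [0.4301, -0.0865, 0.013]
eef_rot: [1.0, -0.009, 0.004, 0.001]
ft_force: [18.4, -1.4, -6.6]
finger_gap: 0.0002
```

```bash
python3 - <<'E'
from h import *
s=env.get_obs();print(s["t"],s["tcp_pos"],s["ft_force"])
c,p,d=shot("wrist","w5")
E
```

```text
4.95 [ 0.43013243 -0.08649278  0.01304276] [18.41032488 -1.4401941  -6.60748135]
```

View pics/w5.png

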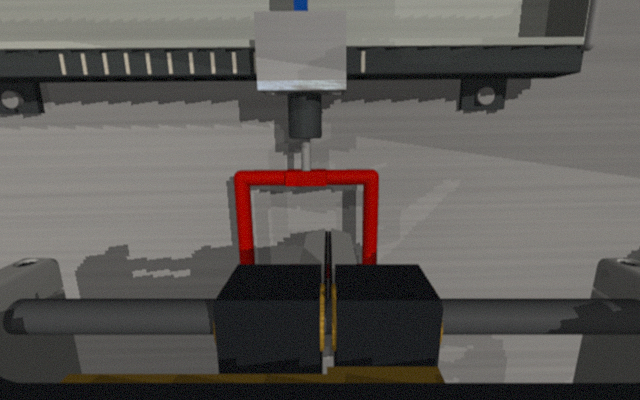

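Emit:
carry_out(moves="0 0.006 0.001 0 0 0 0; 0 0.012 0.001 0 0 0 0; 0 0.018 0.001 0 0 0 0; 0 0.024 0.001 0 0 0 0; 0 0.03 0.001 0 0 0 0")

```text
t: 5.62
tcp_pos: [0.4571, -0.084, 0.0115]
eef_rot: [1.0, -0.008, -0.0, -0.0]
ft_force: [0.2, 0.2, -0.1]
finger_gap: 0.0001
```

```bash
python3 - <<'E'
from h import *
s=env.get_obs();print(s["t"],s["tcp_pos"],s["ft_force"])
c,p,d=shot("wrist","w6")
E
```

```text
5.625 [ 0.45706466 -0.08403491  0.01146935] [ 0.23786581  0.18024446 -0.06346533]
```

View pics/w6.png

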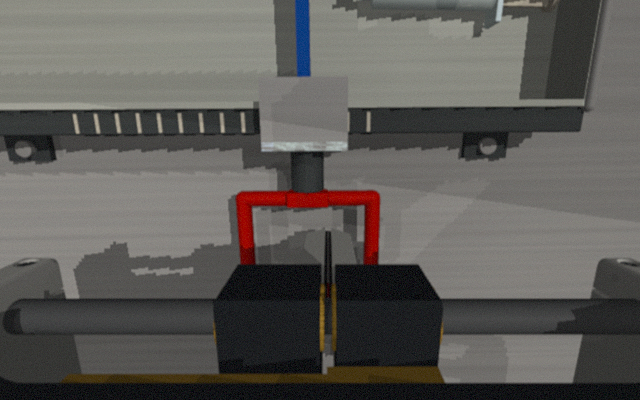

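Emit:
carry_out(moves="0 0.002 0.001 0.05 0 0 0; 0 0.002 0.001 0.11 0 0 0; 0 0.002 0.05 0.16 0 0 0; 0.05 0.01 0.11 0.19 0 0 0; 0.05 0.02 0.17 0.19 0 0 0")

```text
t: 6.3
tcp_pos: [0.4762, 0.0783, 0.203]
eef_rot: [1.0, -0.009, 0.002, -0.0]
ft_force: [0.7, -0.1, -1.5]
finger_gap: 0.0169
```

```bash
python3 - <<'E'
from h import *
s=env.get_obs();print(s["t"],s["tcp_pos"],s["ft_force"])
c=cam("top");d=np.load("pics/top0d.npy")
a=onplane(c,176,184,.012);b=onplane(c,181.6,247.4,.012);print(a,b,(a+b)/2,np.linalg.norm(a-b),np.degrees(np.arctan2(*(a-b)[1::-1])))
c,p,d=shot("wrist","w7")
E
```

```text
6.3 [0.47616806 0.07825156 0.20298109] [ 0.67519857 -0.13882724 -1.53685381]
[0.60377502 0.35111064 0.012     ] [0.43545117 0.33375923 0.012     ] [0.5196131  0.34243493 0.012     ] 0.1692158159173723 5.885462272456749
```

View pics/w7.png

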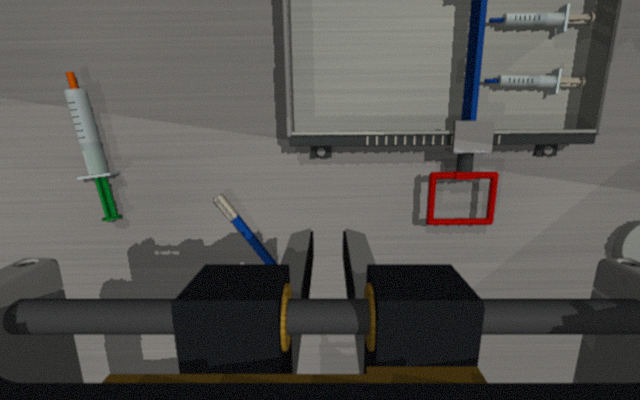

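```bash
python3 - <<'E'
from h import *
c=cam("wrist")
a=onplane(c,70,72,.012);b=onplane(c,112,219,.012);print(a,b,(a+b)/2,np.linalg.norm(a-b),np.degrees(np.arctan2(*(a-b)[1::-1])))
E
```

```text
[0.60256883 0.35721079 0.012     ] [0.43910477 0.33982665 0.012     ] [0.5208368  0.34851872 0.012     ] 0.16438584286021735 6.070495717841433
```

Emit:
carry_out(moves="0.05 0.01 0.06 0 0 0 0.12; 0.05 0.02 0.12 0 0 0 0.12; 0.05 0.03 0.18 0 0 0 0.12; 0.05 0.035 0.24 0 0 0 0.12; 0.05 0.04 0.264 0 0 0 0.12")

```text
t: 6.98
tcp_pos: [0.5149, 0.3435, 0.1998]
eef_rot: [0.999, 0.053, -0.001, 0.0]
ft_force: [-0.3, 0.1, -1.3]
finger_gap: 0.0503
```

Emit:
carry_out(moves="0.05 0 0 -0.05 0 0 0; 0.05 0 0 -0.09 0 0 0; 0.05 0 0 -0.09 0 0 0; 0.05 0 0 -0.09 0 0 0")

```text
t: 7.48
tcp_pos: [0.5163, 0.341, 0.1125]
eef_rot: [0.999, 0.052, 0.001, -0.0]
ft_force: [0.4, -0.4, -0.4]
finger_gap: 0.05
```

```bash
python3 - <<'E'
from h import *
s=env.get_obs();print(s["t"],s["tcp_pos"],s["eef_rot"],s["q"])
c,p,d=shot("wrist","w8")
c,p,d=shot("side","s8")
cv2.imwrite("pics/s8z.png",cv2.resize(p[50:220,180:400,::-1],None,fx=3,fy=3))
E
```

```text
7.475 [0.51633859 0.34102713 0.11250955] [ 9.98657457e-01  5.17919247e-02  8.28066259e-04 -4.41535721e-04] [5.24505606e-01 5.35039363e-01 1.41327123e+00 3.46973168e-05
 1.19140548e+00 1.99165885e+00]
```

View pics/w8.png

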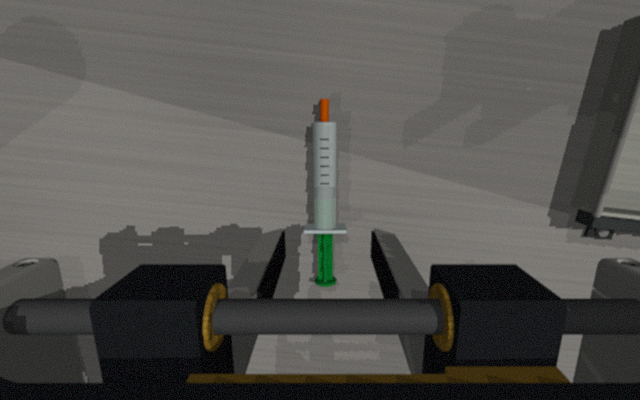

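View pics/s8z.png

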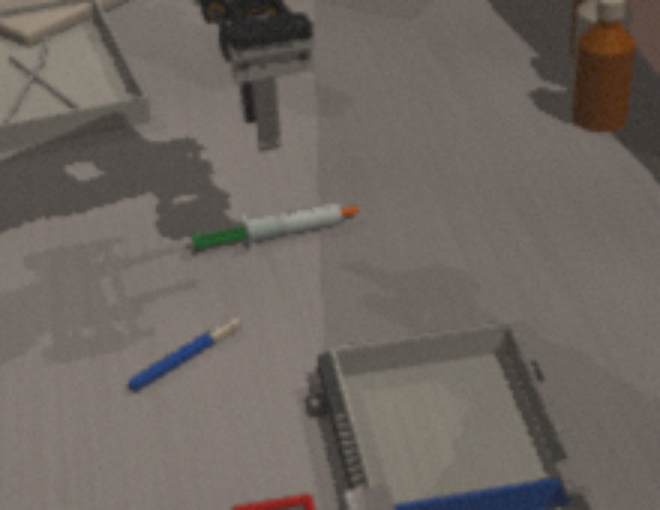

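```bash
python3 - <<'E'
from h import *
c=cam("wrist")
a=onplane(c,324.5,98,.012);b=onplane(c,325.5,284,.012);f=onplane(c,325,231,.0105);print(a,b,f,(a+b)/2,np.linalg.norm(a-b),np.degrees(np.arctan2(*(a-b)[1::-1])))
u=(a-b)/np.linalg.norm(a-b); m=(a+b)/2; t=m+.010*u; s=env.get_obs();print(t, t-s["tcp_pos"], m+ -0.03*u)
print(np.degrees(Ro.from_quat(s["eef_rot"]).as_euler('xyz')))
E
```

```text
[0.60492967 0.35237576 0.012     ] [0.43883288 0.33456085 0.012     ] [0.49038587 0.34030276 0.0105    ] [0.52188127 0.3434683  0.012     ] 0.16704944253066376 6.121923511669908
[0.53182425 0.34453475 0.012     ] [ 0.01535309  0.00338744 -0.10087922] [0.49205236 0.34026897 0.012     ]
[-1.79928220e+02 -1.58778200e-01  5.94517794e+00]
```

Emit:
carry_out(moves="0.05 0.015 0.0035 -0.04 0 0 0; 0.05 0.015 0.0035 -0.08 0 0 0; 0.05 0.015 0.0035 -0.104 0 0 0; 0.05 0.015 0.0035 -0.104 0 0 0; 0.05 0.015 0.0035 -0.104 0 0 0")

```text
t: 8.2
tcp_pos: [0.5316, 0.3448, 0.0088]
eef_rot: [0.999, 0.052, 0.001, -0.001]
ft_force: [-1.1, 0.4, 0.9]
finger_gap: 0.0503
```

Emit:
carry_out(moves="0.05 0 0 -0.004 0 0 0; 0.05 0 0 -0.004 0 0 0; 0.015 0 0 -0.004 0 0 0; 0.015 0 0 -0.004 0 0 0; 0.015 0 0 -0.004 0 0 0", squeeze=12)

```text
t: 8.82
tcp_pos: [0.5307, 0.3443, 0.0028]
eef_rot: [0.999, 0.052, 0.0, -0.0]
ft_force: [-0.6, 0.2, -0.0]
finger_gap: 0.0234
```

Emit:
carry_out(moves="0.015 0 0 -0.004 0 0 0; 0.015 0 0 0.01 0 0 0; 0.015 0 0 0.04 0 0 0; 0.015 0 0 0.09 0 0 0; 0.015 0 0 0.12 0 0 0")

```text
t: 9.45
tcp_pos: [0.5311, 0.3446, 0.1256]
eef_rot: [0.999, 0.052, 0.001, -0.001]
ft_force: [-0.1, 0.1, -0.3]
finger_gap: 0.0202
```

```bash
python3 - <<'E'
from h import *
s=env.get_obs();print(s["t"],s["tcp_pos"],s["ft_force"],s["finger_gap"])
c,p,d=shot("wrist","w9")
c,p,d=shot("side","s9")
cv2.imwrite("pics/s9z.png",cv2.resize(p[30:270,180:420,::-1],None,fx=2.5,fy=2.5))
E
```

```text
9.45 [0.53111025 0.34456189 0.12564777] [-0.14541581  0.06074125 -0.27254612] 0.020240993238163158
```

View pics/w9.png

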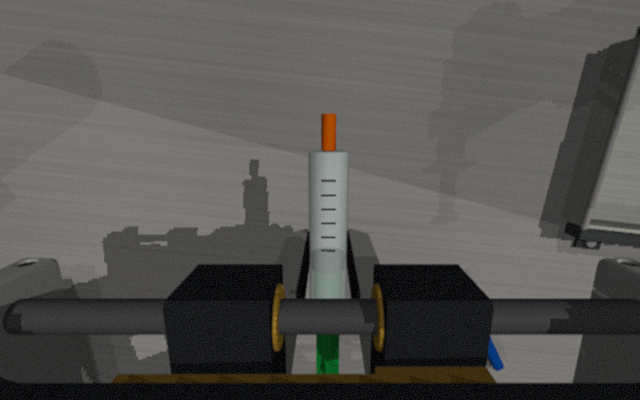

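View pics/s9z.png

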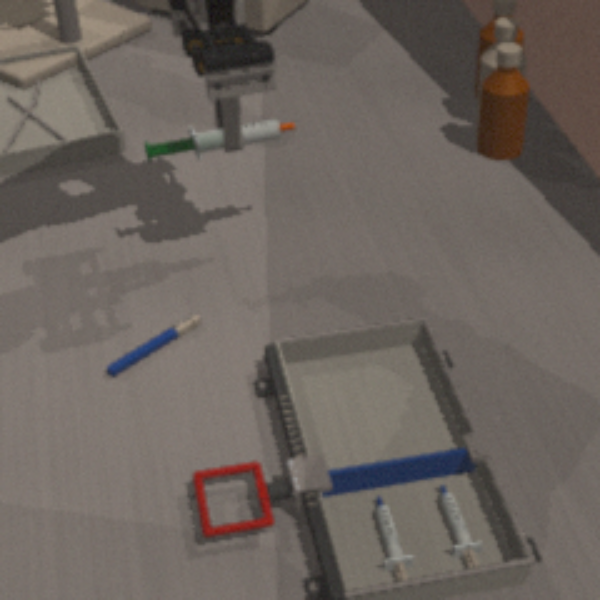

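Emit:
carry_out(moves="0.015 0.02 -0.03 0 0 0 0.18; 0.015 0.03 -0.07 0.01 0 0 0.36; 0.015 0.04 -0.11 0.01 0 0 0.54; 0.015 0.05 -0.15 0.01 0 0 0.72; 0.015 0.06 -0.19 0.01 0 0 0.9")

```text
t: 10.18
tcp_pos: [0.5904, 0.1528, 0.1314]
eef_rot: [0.875, 0.484, -0.001, -0.0]
ft_force: [-0.1, -0.1, -0.9]
finger_gap: 0.0207
```

Emit:
carry_out(moves="0.015 0.01 -0.04 0 0 0 0.18; 0.015 0.015 -0.08 0 0 0 0.36; 0.015 0.022 -0.11 0 0 0 0.53; 0.015 0.022 -0.127 0 0 0 0.549; 0.015 0.022 -0.127 0 0 0 0.549")

```text
t: 10.8
tcp_pos: [0.6123, 0.0264, 0.1315]
eef_rot: [0.714, 0.7, -0.001, -0.001]
ft_force: [0.3, -0.3, -0.4]
finger_gap: 0.0206
```

```bash
python3 - <<'E'
from h import *
s=env.get_obs();print(s["t"],s["tcp_pos"],s["ft_force"],s["finger_gap"],np.degrees(Ro.from_quat(s["eef_rot"]).as_euler('xyz')))
c,p,d=shot("wrist","w10")
c,p,d=shot("top","t10")
cv2.imwrite("pics/t10z.png",cv2.resize(p[130:270,230:400,::-1],None,fx=4,fy=4))
c,p,d=shot("side","s10")
cv2.imwrite("pics/s10z.png",cv2.resize(p[80:290,210:420,::-1],None,fx=2.8,fy=2.8))
E
```

```text
10.8 [0.61227863 0.0263866  0.13151459] [ 0.30431759 -0.28882645 -0.40039254] 0.020589463825803647 [-1.79904180e+02  1.97062739e-03  8.88561775e+01]
```

View pics/w10.png

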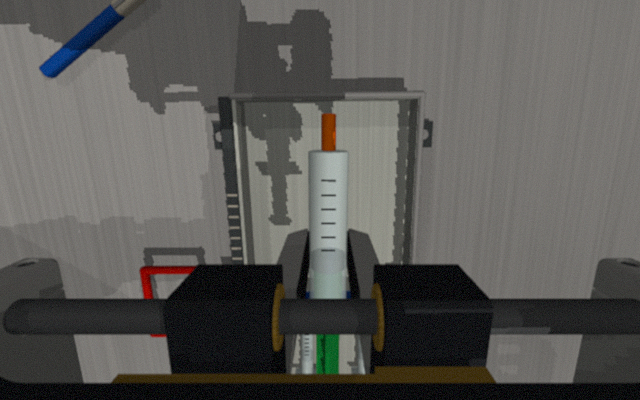

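View pics/t10z.png

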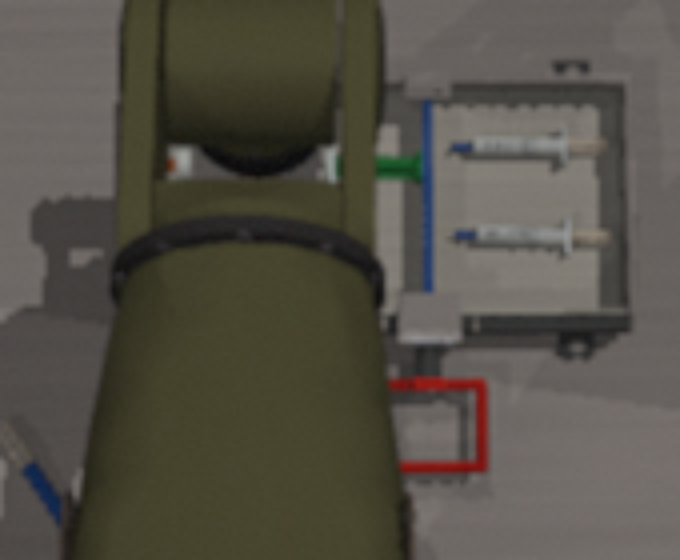

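View pics/s10z.png

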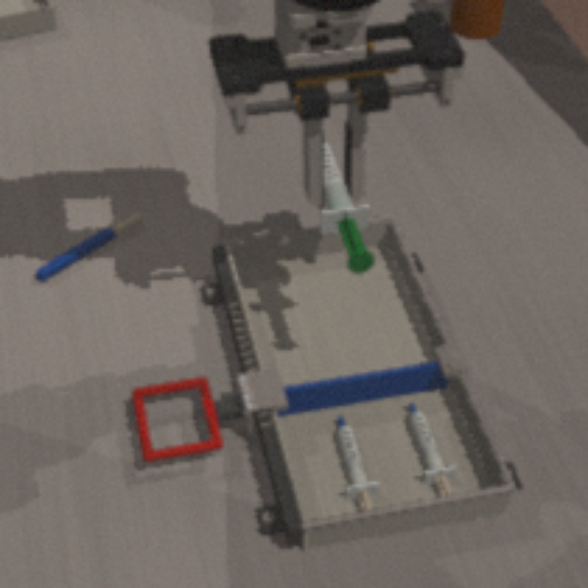

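```bash
python3 - <<'E'
from h import *
c=cam("wrist")
print("rim outer/inner",onplane(c,330,93,.032),onplane(c,330,98,.032)); print("cap",onplane(c,329,114,.139))
print("walls",onplane(c,246,150,.032),onplane(c,411,150,.032),onplane(c,235,98,.032),onplane(c,418,98,.032))
c=cam("top");print("thumb",onplane(c,230+422/4,130+166/4,.139)); print("div",onplane(c,230+429/4,130+180/4,.033),"barbase")
E
```

```text
rim outer/inner [0.61604983 0.12001253 0.032     ] [0.61598564 0.11612122 0.032     ]
cap [0.61458194 0.1003412  0.139     ]
walls [0.54397359 0.0752898  0.032     ] [0.68402587 0.07275526 0.032     ] [0.53822401 0.11754043 0.032     ] [0.6879781  0.11480729 0.032     ]
thumb [ 0.61055539 -0.0668293   0.139     ]
div [ 0.61951265 -0.077477    0.033     ] barbase
```

Emit:
carry_out(moves="0.015 0.001 0.002 -0.03 0 0 0; 0.015 0.001 0.002 -0.06 0 0 0; 0.015 0.001 0.002 -0.085 0 0 0; 0.015 0.001 0.002 -0.085 0 0 0")

```text
t: 11.45
tcp_pos: [0.6126, 0.0301, 0.046]
eef_rot: [0.713, 0.701, -0.001, -0.001]
ft_force: [0.6, -0.1, -0.3]
finger_gap: 0.0207
```

```bash
python3 - <<'E'
from h import *
s=env.get_obs();print(s["t"],s["tcp_pos"],s["ft_force"],s["finger_gap"])
c,p,d=shot("wrist","w11")
c,p,d=shot("side","s11")
cv2.imwrite("pics/s11z.png",cv2.resize(p[80:290,210:420,::-1],None,fx=2.8,fy=2.8))
E
```

```text
11.45 [0.61257598 0.03013508 0.04595707] [ 0.61073784 -0.13846681 -0.28555444] 0.020689627069476642
```

View pics/w11.png

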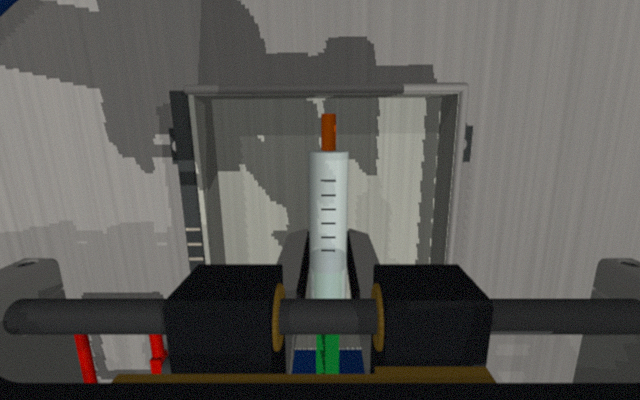

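View pics/s11z.png

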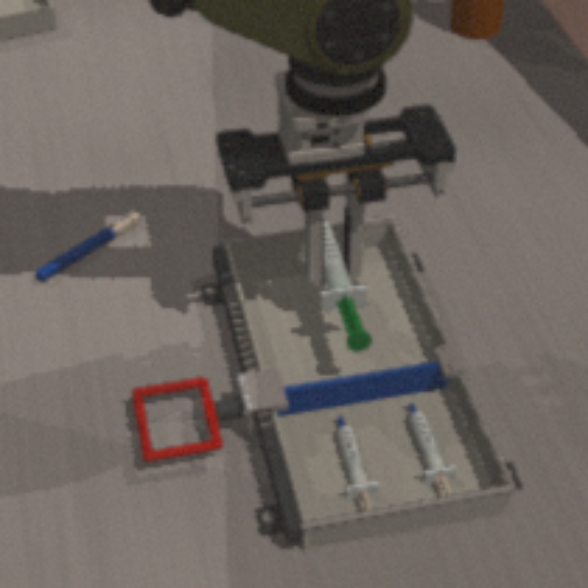

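Emit:
carry_out(moves="0.015 0 -0.001 -0.015 0 0 0; 0.015 0 -0.001 -0.027 0 0 0; 0.015 0 -0.001 -0.035 0 0 0; 0.015 0 -0.001 -0.038 0 0 0; 0.015 0 -0.001 -0.038 0 0 0")

```text
t: 12.18
tcp_pos: [0.6137, 0.0283, 0.0096]
eef_rot: [0.713, 0.701, -0.0, -0.0]
ft_force: [0.2, -0.2, -0.9]
finger_gap: 0.0207
```

Emit:
carry_out(moves="0.015 0 0 -0.002 0 0 0; 0.015 0 0 -0.003 0 0 0; 0.015 0 0 -0.003 0 0 0")

```text
t: 12.55
tcp_pos: [0.6137, 0.0283, 0.0068]
eef_rot: [0.713, 0.701, 0.0, 0.0]
ft_force: [1.2, 0.6, -0.8]
finger_gap: 0.0205
```

```bash
python3 - <<'E'
from h import *
s=env.get_obs();print(s["t"],s["tcp_pos"],s["ft_force"],s["finger_gap"])
c,p,d=shot("side","s12")
cv2.imwrite("pics/s12z.png",cv2.resize(p[120:290,230:420,::-1],None,fx=3,fy=3))
E
```

```text
12.55 [0.61372708 0.02828645 0.00676253] [ 1.15098103  0.56844026 -0.77633029] 0.020497711055483602
```

View pics/s12z.png

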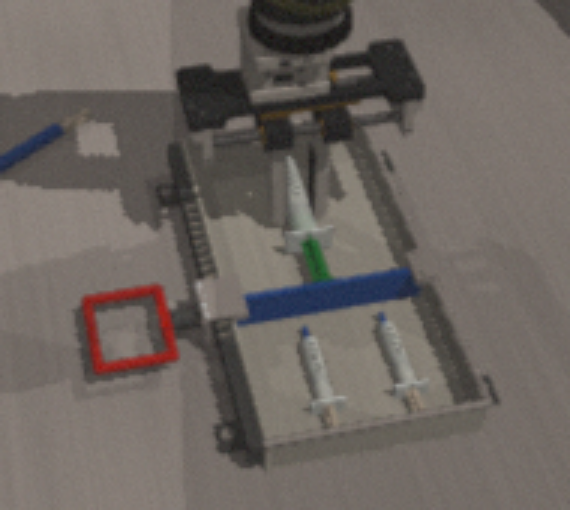

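Emit:
carry_out(moves="0.015 0 0 -0.001 0 0 0; 0.024 0 0 -0.001 0 0 0; 0.035 0 0 -0.001 0 0 0; 0.045 0 0 -0.001 0 0 0; 0.045 0 0 -0.001 0 0 0")

```text
t: 13.22
tcp_pos: [0.6137, 0.0283, 0.0057]
eef_rot: [0.713, 0.701, 0.0, 0.0]
ft_force: [-0.0, -0.3, -0.5]
finger_gap: 0.045
```

Emit:
carry_out(moves="0.045 0 0 0.02 0 0 0; 0.045 0 0 0.06 0 0 0; 0.045 0 0 0.12 0 0 0; 0.045 0 0.04 0.18 0 0 0; 0.045 -0.02 0.1 0.22 0 0 0")

```text
t: 13.85
tcp_pos: [0.5991, 0.1121, 0.2179]
eef_rot: [0.714, 0.7, 0.002, 0.001]
ft_force: [-0.0, 0.6, -1.0]
finger_gap: 0.0451
```

Emit:
carry_out(moves="0.045 -0.03 0.06 0.02 0 0 0; 0.045 -0.05 0.12 0.02 0 0 0; 0.045 -0.07 0.18 0.02 0 0 0; 0.045 -0.07 0.2 0.02 0 0 0; 0.045 -0.07 0.2 0.02 0 0 0")

```text
t: 14.48
tcp_pos: [0.528, 0.3134, 0.2348]
eef_rot: [0.712, 0.702, 0.001, 0.0]
ft_force: [0.2, -0.6, -0.5]
finger_gap: 0.0449
```

```bash
python3 - <<'E'
from h import *
s=env.get_obs();print(s["t"],s["tcp_pos"],s["ft_force"],s["finger_gap"])
c,p,d=shot("top","t13")
cv2.imwrite("pics/t13z.png",cv2.resize(p[130:280,160:460,::-1],None,fx=2.6,fy=3.5))
cv2.imwrite("pics/t13y.png",cv2.resize(p[140:260,255:395,::-1],None,fx=5,fy=5,interpolation=cv2.INTER_CUBIC))
X=cloud(c,d)
for q in ["long_syringe","short_a","saline_jar","dish","marker","pull_bar","divider"]:
    for r in env.spot_in(q,"top")[:2]: print(q,round(r["p"],2),np.round(c[2]@np.array(r["at"])+c[1],3))
c,p,d=shot("side","s13")
cv2.imwrite("pics/s13z.png",cv2.resize(p[120:290,230:420,::-1],None,fx=3,fy=3))
E
```

```text
14.475 [0.52798956 0.31338382 0.2348326 ] [ 0.24956156 -0.56197723 -0.51079549] 0.044905686741686573
long_syringe 0.69 [0.609 0.016 0.024]
short_a 0.76 [ 0.584 -0.151  0.015]
short_a 0.5 [ 0.645 -0.157  0.017]
saline_jar 0.84 [ 0.654 -0.387  0.086]
dish 0.64 [ 0.393 -0.303  0.015]
marker 0.73 [0.415 0.17  0.008]
pull_bar 0.85 [ 0.462 -0.075  0.022]
pull_bar 0.67 [0.42  0.173 0.01 ]
```

View pics/t13y.png

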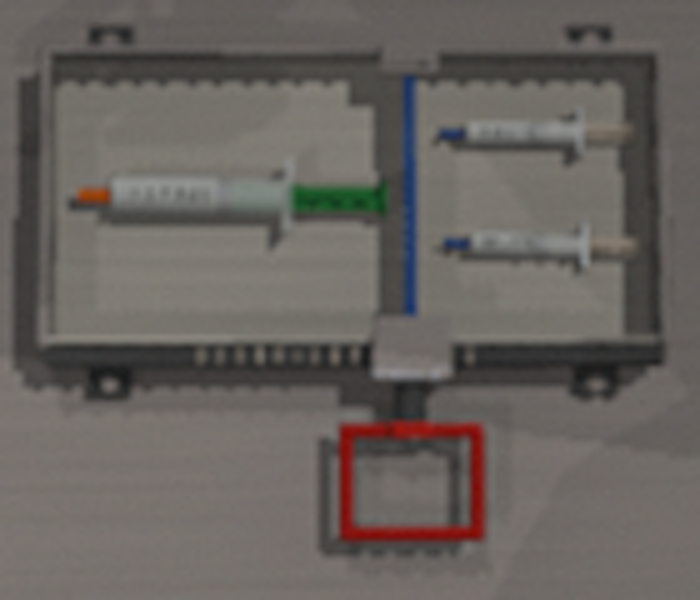

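View pics/s13z.png

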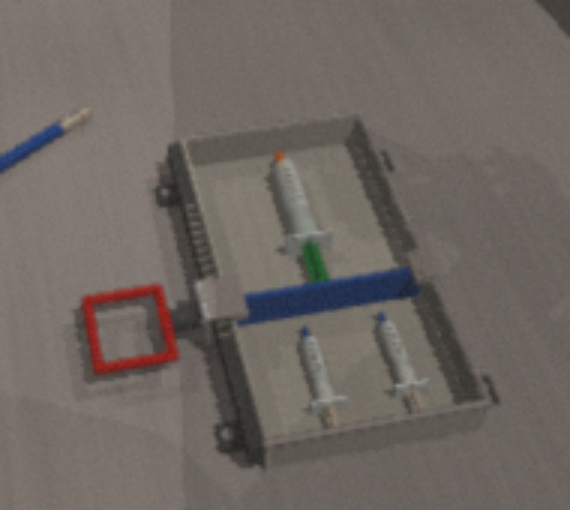

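```bash
python3 -c "
from bench import env
print(env.close_job(), env.get_obs()['t'])"
```

```text
the job is handed in; nothing more can be done
the job is handed in; nothing more can be done
```

The job is done and handed in after about 14.5 s of the 66 s allowed. I pulled the red handle to its stop, where the force rose to about 21 N against the spring's 9 N. I then slid the divider from about +30 mm to the -30 mm hole and let the pin go. The long syringe was gripped at the barrel, turned to run lengthwise, lowered to the floor of the left compartment and released there. The arm then moved clear.

Last checks, from the top and side pictures:
- **Divider and pin:** the rail ticks put the divider at about -30 mm. The handle sits at the same x position as before it was pulled, so the pin looks fully home. I could not read the catch joint directly.
- **Long syringe:** it lies flat and lengthwise, clear of the divider and the end wall.
- **Short syringes:** they show at the same pixels as at the start. The network put one of them about 7–8 mm off its first reading, but the pictures do not show that.
- **Jar, dish and marker:** the network's readings are within about 4 mm of the first ones.

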